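# Unlock the tea maker's infuser and stand it in the drip dish

### The arm

A 6-joint arm with a two-finger parallel gripper is mounted at the origin on the work surface. World frame = base frame: x ahead of the robot, y to its left, z up, the work surface at z = 0. Lengths are in m, angles in rad, forces in N, time in s.
With the tool pointing down it reaches from about 0.225 to 0.875 m from the base axis. Payload 3.4 kg.
Tool frame: the origin (TCP) lies between the finger pads, 19 mm behind the fingertips; this is the grasp point; z points along the fingers, y is the direction in which the jaws open and shut (so a half turn about z gives the same grasp; the last joint's range is limited). The gripper opens to 85 mm and grips with 20 to 120 N. Pads are 22 mm wide; open, the fingers measure 114 mm over their backs; the gripper's body (76 mm by 85 mm) begins 54 mm behind the grasp point. The pads swing forward as they close: fully open they stand 13 mm farther back than shut.
Start: joints at [-1.454, 0.276, 1.505, -0, 1.361, -0.121], TCP at [0.135, -0.559, 0.25] pointing down, gripper open.
Joint ranges: [-2.89, 2.89], [-0.75, 2.08], [0.22, 2.7], [-1.18, 4.32], [0.11, 2.71], [-2.7, 2.7]. Speed limits (rad/s): [2.57, 2.57, 3.14, 3.14, 3.14, 3.14].

### API

Orientations are given as a rotation vector (axis times angle).
In Python, from station import bot, imaging, hand_in gives the robot as it stands. The module is installed in compiled form; this text tells all that it offers.
- The arm moves only by the tool step_arm, never from a script. Its arguments are lists of equal length, an entry for each row: "linear": the shift along the tool's x, y, z in cm, a list of three; "rot": the turn, a rotation vector about the tool's x, y, z in degrees, a list of three; "grip": the opening, from 0 (shut) to 1 (fully open). A call has exactly 10 rows; each row is the pose to reach, as a shift and turn from the pose measured when the call began, along the tool's axes at that moment; what a row does not reach only later rows make up. A row lasts 1/12 s, in which the tool goes at most 41.7 mm and 7.16 degrees, less where a joint would pass 70% of its speed; a pose out of reach is approached as far as the arm can. A call with a gripper value outside its range is refused whole. The fingers move at their own pace and stop on an object; "force" is the grip in N (left out, the last holds). Time passes only in rows, so rows that repeat a pose let the fingers close, or fill a call up. It gives the time, the measured TCP pose, the force and the opening at its end, in the units of the state.
- bot.observe(): the state, without advancing time (a new reading comes with each control period).
- imaging.capture(name): name is "scene" or "top" or "wrist"; returns a dict with "img" (420x560x3 uint8, red, green, blue), "fovy" (degrees; the focal length in pixels is half the picture's height over the tangent of half this angle, whatever the lens; pixels are square), "cx", "cy" (the principal point, pixels), "pose" (4x4, takes a point from camera to world coordinates). Camera axes: x right, y up, looking along -z (the intrinsics and any distortion apply to the point x, -y, -z); pixel columns grow to the right and rows downward; lengths in m; the calibration is good to about 2 mm. A picture is of the moment at which its call begins. There is no depth.
- hand_in(): hands the job in, once; it reports no verdict.
The state is a dict: "t": time; "joint_pos": joint angles; "qvel": joint speeds; "joint_efforts": joint torques, N m; "eef_pos": TCP position; "tool_rot": TCP orientation; "wrist_force": force on the tool from outside, world axes, zero at the start; "wrist_torque": the same for the moment, N m; "finger_gap": finger opening in m.
Only numpy, scipy, OpenCV 4.12 (cv2) and the standard library are available. Lean on these libraries where they do the work, as an engineer would, in place of code of your own. Each camera call takes 0.05 s, during which the arm holds its last target. There are 200 camera calls.

### The job

The tea is brewed, so take the infuser out of the tea maker: turn its square grip anticlockwise (seen from above), on past the springy click of the catch to the solid stop, then lift it straight out. Set it down gently, upright, in the empty round drip dish on the tray and let go, leaving the glasses and the other things on the table where they are.

Things in the scene. Friction and masses are not known exactly. Their poses are not given: they have to be found in the camera images.
- infuser: Tea infuser locked in the top of the tea maker: steel basket (52 mm diameter, 55 mm long) under a round steel cap (88 mm diameter, 6 mm thick) with a black square grip on top (34 x 34 mm, 36 mm tall, flats facing its x and y). About 0.3 kg, 97 mm tall. Origin: centre of the basket's underside, z up; cap underside at 55 mm, grip from 61 to 97 mm. 2 to 3 mm of sideways play while locked.
- infuser_grip (a point): Point on the axis of the infuser's square grip, 85 mm above the infuser's origin (12 mm under the grip's top): where to put the TCP. Axes as the infuser's.
- infuser_lugs (a point): On the infuser's axis, 41 mm up, level with its two hidden locking lugs (at +x and -x, 35 mm out). Turn anticlockwise 1.7 to 2.3 rad to unlock (how far is not visible: feel for it). About 1 rad before the end a sprung catch gives way at some 0.2 to 0.5 N m; then a solid stop. It lifts out at the stop or up to 0.3 rad short of it; before that it rises only 2 mm.
- brewer: Low steel tea maker fixed to the table: dark base 170 x 170 x 50 mm, drum 120 mm in diameter above it, collar 100 mm in diameter with its top 150 mm above the table; the infuser sits in its middle, cap on the collar. Spout towards -x (135 mm high, to 115 mm from the axis), black handle towards +x (122 mm high). Origin: centre of the base's underside.
- dish: Empty round steel drip dish standing on the tray: flat floor about 100 mm across, 4 mm thick, low sloping rim 126 mm across and 11 mm high. Loose, 0.45 kg. Origin: centre of its underside.
- tray: Round brass tray 330 mm across, 6 mm thick with a low rolled rim (13 mm high), fixed to the table. Origin: centre of its underside.
- glass_a: Drinking glass of amber tea (rigid, solid in the simulation), 60 mm across the rim, 44 mm at the foot, 85 mm tall, standing on the tray. Origin: centre of its underside. A bystander.
- glass_b: Drinking glass of amber tea (rigid, solid in the simulation), 60 mm across the rim, 44 mm at the foot, 85 mm tall, standing on the tray. Origin: centre of its underside. A bystander.
- glass_c: Drinking glass of amber tea (rigid, solid in the simulation), 60 mm across the rim, 44 mm at the foot, 85 mm tall, standing on the tray. Origin: centre of its underside. A bystander.
- sugar_bowl: Blue sugar bowl on the tray, 68 mm across, 53 mm tall with its sugar lumps. Origin: centre of its underside. A bystander.
- caddy: Green tea jar with a steel cap, 66 mm diameter, 110 mm tall, behind the tea maker. Origin: centre of its underside. A bystander.
- spoon: Steel spoon, 140 mm long, lying flat in front of the tea maker. A bystander.
Mind the look-alikes: they are no part of the job. Leave any purple or turquoise look-alike of the infuser alone.

How it is judged:
By the outcome, as a careful person would: the job done as asked, in the order asked, and still so for the second after the job is handed in, with the robot touching nothing.
It also fails if it takes over 72 s, if anything falls off the work surface, if the arm or the gripper's body presses on something with over 40 N, if the wrist force passes 120 N, or if a joint passes its speed limit or range.

## Working session

There is one attempt and no reset: what is moved stays moved. The work goes in short steps, Python scripts to look and compute and a tool call to move; the robot and the scene stay as the last step left them, time stands still between calls to the robot, and variables do not carry over. Pictures are saved under pics/ and viewed, about 8 in all and at most 12, crops included, and the job is handed in when it is done.

Besides the shell and the picture viewer there is one more tool, called as a command line: name --argument value ..., lists and objects as JSON in quotes. step_arm: Moves the arm, as the interface text tells. Its arguments: {"type":"object","properties":{"linear":{"type":"array"},"rot":{"type":"array"},"grip":{"type":"array"},"force":{"type":"number"}},"required":["linear","rot","grip"]}

```bash
mkdir -p pics; python3 - <<'E'
from station import bot, imaging
import cv2,numpy as np,pickle
print(bot.observe())
d={}
for n in("scene","top"):
    c=imaging.capture(n);d[n]=c;cv2.imwrite(f"pics/{n}0.png",c["img"][:,:,::-1]);print(n,{k:v for k,v in c.items() if k!="img"})
pickle.dump(d,open("cap0.pkl","wb"))
E
```

```text
{'t': 0.0, 'joint_pos': array([-1.45403172e+00,  2.76600133e-01,  1.50613897e+00, -1.39741703e-05,
        1.36071179e+00, -1.20979486e-01]), 'qvel': array([ 0.00158733,  0.00146348,  0.00175605, -0.00057528, -0.00042195,
        0.0003958 ]), 'joint_efforts': array([-1.64441994e-03, -4.16782129e+01, -2.45812869e+01, -4.80536855e-04,
        1.12037198e-02, -4.95956471e-06]), 'eef_pos': array([ 0.13536144, -0.55832406,  0.24913444]), 'tool_rot': array([-3.11757685e+00, -3.72352855e-01,  1.53031661e-05]), 'wrist_force': array([ 0.07286691,  0.32928969, -0.59340242]), 'wrist_torque': array([-0.01738318,  0.00359418,  0.03106143]), 'finger_gap': 0.08553598381499583}
scene {'fovy': 44.07405491984835, 'cx': 283.3104315325014, 'cy': 212.3514445765449, 'pose': array([[ 0.76881288, -0.50768267,  0.38882524,  0.95902966],
       [ 0.63937949,  0.59983241, -0.48103529, -0.63939483],
       [ 0.01098331,  0.61843301,  0.78576077,  1.0453844 ],
       [ 0.        ,  0.        ,  0.        ,  1.        ]])}
top {'fovy': 55.407744974179195, 'cx': 281.3623930754263, 'cy': 211.1750774871047, 'pose': array([[-2.11209770e-02,  9.94664866e-01, -1.00973803e-01,
         3.79079520e-01],
       [-9.99773986e-01, -2.12579071e-02, -2.80171696e-04,
        -7.78517960e-02],
       [-2.42516867e-03,  1.00945064e-01,  9.94889045e-01,
         1.19943603e+00],
       [ 0.00000000e+00,  0.00000000e+00,  0.00000000e+00,
         1.00000000e+00]])}
```

View pics/scene0.png

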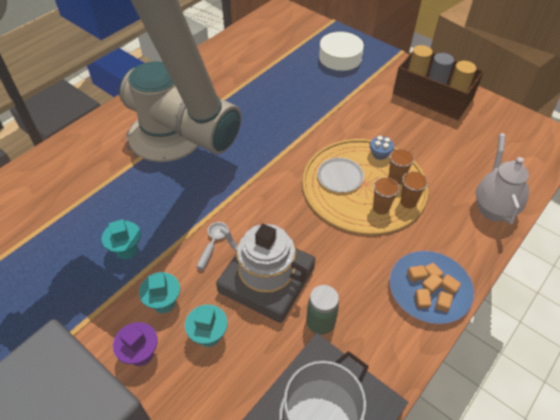

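View pics/top0.png

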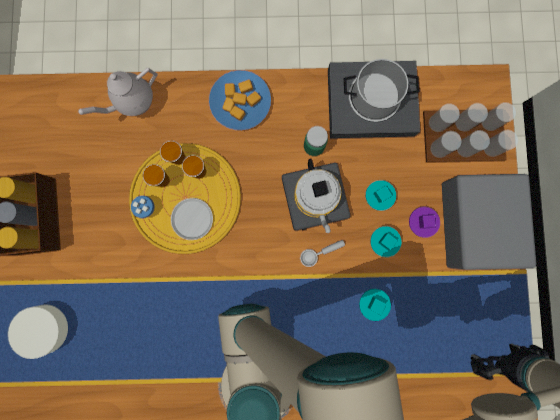

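The infuser is the steel one with a black grip in the brewer, at top (320,188) and scene (265,237). Look-alikes in the top view are turquoise at (381,195), (386,241), (376,305) and purple at (424,222), and I'm leaving those alone. The dish is at top (193,219), with the glasses at (172,152), (193,167), (155,176) and the bowl at (142,207). Next is a close crop to check the choice.

```bash
cat > h.py <<'E'
import numpy as np,cv2,pickle
def ray(c,u,v):
    f=c["img"].shape[0]/2/np.tan(np.radians(c["fovy"])/2)
    d=np.array([(u-c["cx"])/f,-(v-c["cy"])/f,-1.]);return c["pose"][:3,3],c["pose"][:3,:3]@d
def onz(c,u,v,z):
    o,d=ray(c,u,v);return o+d*(z-o[2])/d[2]
def proj(c,P):
    f=c["img"].shape[0]/2/np.tan(np.radians(c["fovy"])/2)
    p=c["pose"][:3,:3].T@(np.asarray(P,float)-c["pose"][:3,3]);return np.array([c["cx"]-f*p[0]/p[2],c["cy"]+f*p[1]/p[2]])
def tri(l):
    A=np.zeros((3,3));b=np.zeros(3)
    for o,d in l:
        d=d/np.linalg.norm(d);M=np.eye(3)-np.outer(d,d);A+=M;b+=M@o
    return np.linalg.solve(A,b)
E
python3 - <<'E'
from h import *
d=pickle.load(open("cap0.pkl","rb"))
a=cv2.resize(d["top"]["img"][140:245,270:370],(400,420),interpolation=cv2.INTER_CUBIC)
b=cv2.resize(d["scene"]["img"][215:320,215:315],(400,420),interpolation=cv2.INTER_CUBIC)
cv2.imwrite("pics/crop.png",np.hstack([a,b])[:,:,::-1])
for n,(x0,y0,x1,y1) in dict(top=(305,175,338,203),scene=(245,220,290,252)).items():
    g=d[n]["img"].max(2); m=np.zeros_like(g); m[y0:y1,x0:x1]=(g[y0:y1,x0:x1]<60)*255
    for c in cv2.findContours(m,0,2)[0]:
        if cv2.contourArea(c)>30:
            r=cv2.minAreaRect(c);print(n,cv2.contourArea(c),r, onz(d[n],*r[0],.192))
            bp=[onz(d[n],*p,.192)[:2] for p in cv2.boxPoints(r)];print(np.round(bp,4))
t=d["top"]
# dish: grey on tray
hsv=cv2.cvtColor(t["img"],cv2.COLOR_RGB2HSV)
m=np.zeros(hsv.shape[:2],np.uint8);m[192:248,166:222]=(hsv[192:248,166:222,1]<70)*255
c=max(cv2.findContours(m,0,2)[0],key=cv2.contourArea);e=cv2.fitEllipse(c);print("dish",e,onz(t,*e[0],.015),onz(t,e[0][0]+e[1][0]/2,e[0][1],.015))
m=np.zeros(hsv.shape[:2],np.uint8);s=np.s_[130:262,120:252];h=hsv[s]
m[s]=((h[...,0]>17)&(h[...,0]<30)&(h[...,1]>120)&(h[...,2]>140))*255
c=np.vstack([c for c in cv2.findContours(m,0,2)[0] if cv2.contourArea(c)>50]);e=cv2.fitEllipse(cv2.convexHull(c));print("tray",e,onz(t,*e[0],.01))
for n,u,v,z in(("ga",172,152,.09),("gb",193,167,.09),("gc",155,176,.09),("bowl",142,207,.055),("caddy",316,138,.11)):print(n,onz(t,u,v,z))
E
```

```text
top 157.5 ((319.7059326171875, 188.32354736328125), (13.096923828125, 13.824529647827148), 75.96376037597656) [ 0.5377102  -0.17641038  0.192     ]
[[ 0.5502 -0.1556]
 [ 0.5581 -0.1901]
 [ 0.5252 -0.1971]
 [ 0.5174 -0.1628]]
dish ((191.56202697753906, 218.57736206054688), (40.640403747558594, 41.518409729003906), 47.3015251159668) [0.48288094 0.1898564  0.015     ] [0.48159234 0.12943446 0.015     ]
tray ((184.18243408203125, 198.24356079101562), (109.77787780761719, 112.40987396240234), 51.260528564453125) [0.54502857 0.21323521 0.01      ]
ga [0.66675129 0.22863127 0.09      ]
gb [0.6222581  0.16907294 0.09      ]
gc [0.59880842 0.27607074 0.09      ]
bowl [0.51590356 0.32374262 0.055     ]
caddy [ 0.69269321 -0.17847052  0.11      ]
```

View pics/crop.png

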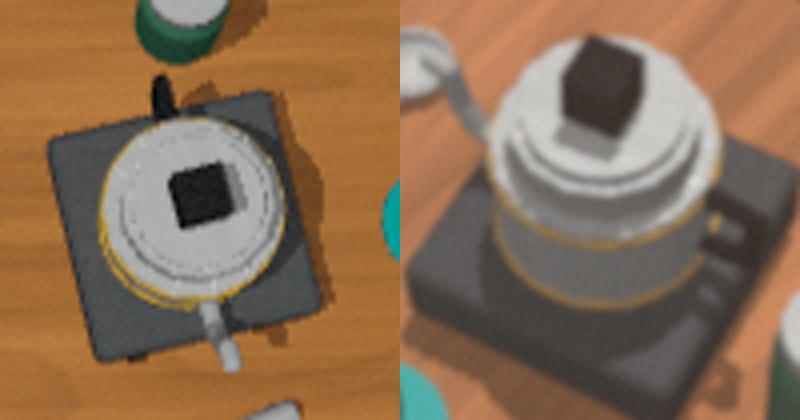

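The crop confirms a steel cap with a black square grip, at top-crop (205,195), seated in the brewer collar. The spout points down in the picture and the handle up. The path avoids the grey box near (490,220), so I move up and left first.

step_arm --linear '[[0,0,-5],[0,0,-10],[2,-5,-10],[3,-8,-10],[5,-12,-10],[6,-16,-10],[7.5,-20,-10],[9,-24.5,-10],[9,-24.5,-10],[9,-24.5,-10]]' --rot '[[0,0,0],[0,0,0],[0,0,0],[0,0,0],[0,0,0],[0,0,0],[0,0,0],[0,0,0],[0,0,0],[0,0,0]]' --grip '[1,1,1,1,1,1,1,1,1,1]'

```text
t: 0.93
eef_pos: [0.1651, -0.2956, 0.3499]
tool_rot: [-3.117, -0.376, -0.001]
wrist_force: [0.5, -0.4, -1.1]
finger_gap: 0.0857
```

```bash
cat >> h.py <<'E'
from scipy.spatial.transform import Rotation as Rn
def plan(s,P,yaw):
    "shift in tool cm, rotvec in tool deg, to P with tool x at world yaw, pointing down"
    R=Rn.from_rotvec(s["tool_rot"]);c,n=np.cos(yaw),np.sin(yaw)
    T=Rn.from_matrix(np.array([[c,n,0],[n,-c,0],[0,0,-1.]]))
    x=R.as_matrix()[:,0]
    print("t%.2f"%s["t"],"P",np.round(s["eef_pos"],4),"yaw",np.degrees(np.arctan2(x[1],x[0])).round(2),"q",np.round(s["joint_pos"],3),"F",np.round(s["wrist_force"],2),"M",np.round(s["wrist_torque"],3),"gap",round(s["finger_gap"],4))
    print("lin",np.round(R.inv().apply(np.asarray(P)-s["eef_pos"])*100,2),"rot",np.round(np.degrees((R.inv()*T).as_rotvec()),2))
E
python3 -c "
from h import *;from station import bot
plan(bot.observe(),[.50,-.176,.33],np.radians(12.4))"
```

```text
t0.93 P [ 0.1651 -0.2956  0.3499] yaw 13.76 q [-1.269e+00 -1.410e-01  1.722e+00  1.000e-03  1.562e+00  6.200e-02] F [ 0.52 -0.44 -1.09] M [-0.015  0.02   0.031] gap 0.0857
lin [35.37 -3.65  2.02] rot [-0.09 -0.04  1.36]
```

step_arm --linear '[[4,-0.4,0.2],[8,-0.8,0.4],[12,-1.2,0.6],[16,-1.6,0.8],[20,-2,1],[24,-2.4,1.3],[28,-2.9,1.6],[32,-3.3,1.8],[35.4,-3.65,2],[35.4,-3.65,2]]' --rot '[[0,0,0],[0,0,0],[0,0,0],[0,0,0],[0,0,0],[0,0,0],[0,0,1.4],[0,0,1.4],[0,0,1.4],[0,0,1.4]]' --grip '[1,1,1,1,1,1,1,1,1,1]'

```text
t: 1.77
eef_pos: [0.5069, -0.1751, 0.3277]
tool_rot: [-3.119, -0.344, -0.004]
wrist_force: [0.4, -0.2, -0.3]
finger_gap: 0.0852
```

```bash
python3 - <<'E'
from h import *;from station import bot,imaging
c=imaging.capture("wrist");pickle.dump(c,open("w1.pkl","wb"));cv2.imwrite("pics/w1.png",c["img"][:,:,::-1])
plan(bot.observe(),[.538,-.176,.25],np.radians(12.4));print(c["pose"].round(3),c["fovy"],proj(c,[.538,-.176,.192]))
E
```

```text
t1.82 P [ 0.5038 -0.176   0.328 ] yaw 12.55 q [-0.468  0.18   1.444  0.002  1.52   0.884] F [-0.11 -0.31  0.05] M [-0.041 -0.009  0.039] gap 0.0855
lin [3.35 0.76 7.79] rot [-0.15  0.04  0.15]
[[ 0.217  0.932  0.289  0.58 ]
 [-0.976  0.209  0.061 -0.159]
 [-0.004 -0.296  0.955  0.451]
 [ 0.     0.     0.     1.   ]] 60.832880799195415 [292.24809934 166.9245523 ]
```

View pics/w1.png

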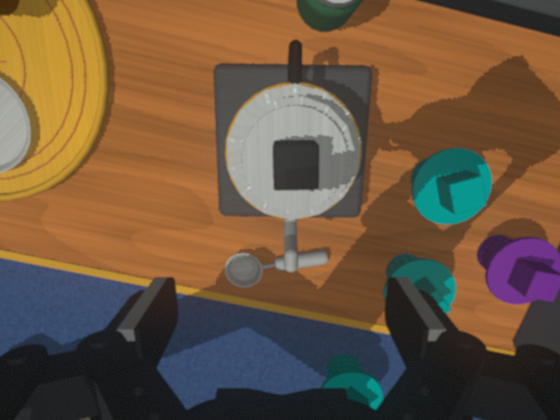

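Wrist view: the grip is at (296,165) in the brewer, almost aligned with the tool. The spoon end lies at (243,269) and the look-alikes are well off to the right.

```bash
python3 - <<'E'
from h import *
c=pickle.load(open("w1.pkl","rb"));g=c["img"].max(2).astype(int)
for v in (146,150,155,165,175,185): print(v,g[v,270:326:2])
for u in (282,290,297,304,312): print(u,g[132:198:2,u])
m=np.zeros(g.shape,np.uint8);m[130:200,265:328]=(g[130:200,265:328]<75)*255
k=max(cv2.findContours(m,0,2)[0],key=cv2.contourArea);r=cv2.minAreaRect(k);print(cv2.contourArea(k),r)
P=k[:,0]
L=np.array([P[P[:,1]==v,0].min()-.5 for v in range(150,184)]);Rr=np.array([P[P[:,1]==v,0].max()+.5 for v in range(150,184)])
B=[(u,np.where(m[:,u])[0].max()+.5) for u in range(280,315)]
def w(u,v):return onz(c,u,v,.192)
l1,l2=[np.polyval(np.polyfit(range(150,184),L,1),v) for v in(150,183)];r1,r2=[np.polyval(np.polyfit(range(150,184),Rr,1),v) for v in(150,183)]
pb=np.polyfit(*np.array(B).T,1)
for a,b in(((l1,150),(l2,183)),((r1,150),(r2,183)),((280,np.polyval(pb,280)),(314,np.polyval(pb,314)))):
    A,Bq=w(*a),w(*b);d=A-Bq;print(A.round(4),Bq.round(4),np.degrees(np.arctan2(d[1],d[0])).round(2))
# trial model
for yaw in(10,12,14):
  q=np.radians(yaw)
  for x in(.538,):
    print(yaw,[proj(c,[x+.017*(np.cos(q)*i-np.sin(q)*j),-.176+.017*(np.sin(q)*i+np.cos(q)*j),z]).round(1).tolist() for z in(.192,.156) for i,j in((1,1),(1,-1),(-1,-1),(-1,1))])
E
```

```text
146 [173 137  63  59  58  57  58  58  57  57  54  56  57  56  55  53  56  54
  55  53  53  54  55  50  68 111 117 120]
150 [174 133  59  59  58  60  59  59  58  57  59  57  57  57  58  56  56  55
  54  55  55  57  54  52  67 111 117 118]
155 [172 134  59  59  59  56  58  60  57  60  58  57  55  56  57  56  56  55
  55  56  56  55  54  52  66 113 118 118]
165 [174 139  64  59  59  59  59  60  58  57  57  56  57  56  56  57  54  55
  56  56  54  52  51  51  69 113 117 118]
175 [172 149  73  57  59  58  56  58  53  52  54  54  51  54  54  52  54  52
  53  51  53  52  52  50  69 113 116 117]
185 [173 164  83  56  58  60  59  57  54  55  51  52  54  54  53  53  53  52
  53  50  52  52  50  49  75 112 117 119]
282 [174 174 175 158  81  52  56  58  60  59  59  60  59  58  60  58  59  57
  59  58  56  58  57  60  56  59  58  57  60 131 174 172 172]
290 [174 174 160 122  76  52  52  54  60  59  58  55  59  57  59  56  57  59
  57  53  54  56  52  53  54  54  54  54  60 132 173 172 170]
297 [172 171 133 114  76  50  52  56  57  56  57  57  53  58  56  56  56  56
  51  54  49  53  52  53  52  54  55  51  58 133 172 170 170]
304 [172 164 135 113  70  48  52  54  53  55  55  56  56  56  56  56  57  53
  51  53  51  53  53  50  54  51  53  51  63 141 170 170 169]
312 [171 170 133 113  71  48  49  54  56  57  55  55  54  53  54  55  53  52
  50  50  52  50  50  52  51  51  51  49  53 104 163 172 171]
2059.5 ((296.0, 164.5), (49.0, 44.0), 90.0)Traceback (most recent call last):
  File "<stdin>", line 8, in <module>
    return umr_minimum(a, axis, None, out, keepdims, initial, where)
ValueError: zero-size array to reduction operation minimum which has no identity
```

```bash
python3 - <<'E'
from h import *
c=pickle.load(open("w1.pkl","rb"))
for yaw in(11.5,12.5,13.5):
  q=np.radians(yaw)
  print(yaw,[proj(c,[.536+.017*(np.cos(q)*i-np.sin(q)*j),-.177+.017*(np.sin(q)*i+np.cos(q)*j),z]).round(1).tolist() for z in(.192,.156) for i,j in((1,1),(1,-1),(-1,-1),(-1,1))])
print(onz(c,295.8,190,.192),onz(c,295.8,165,.192))
E
```

```text
11.5 [[269.9, 145.9], [317.4, 146.8], [315.1, 192.9], [269.5, 192.1], [271.4, 140.8], [313.2, 141.6], [311.4, 182.6], [270.9, 181.8]]
12.5 [[269.5, 146.3], [317.0, 146.4], [315.6, 192.6], [269.9, 192.5], [271.0, 141.1], [312.9, 141.2], [311.8, 182.3], [271.3, 182.2]]
13.5 [[269.1, 146.7], [316.6, 146.0], [316.0, 192.2], [270.3, 192.9], [270.6, 141.5], [312.5, 140.8], [312.1, 181.9], [271.7, 182.5]]
[ 0.52177215 -0.18248011  0.192     ] [ 0.53993513 -0.17820203  0.192     ]
```

```bash
python3 -c "
from h import *;from station import bot
plan(bot.observe(),[.538,-.178,.181],np.radians(12.5))"
```

```text
t1.82 P [ 0.5038 -0.176   0.328 ] yaw 12.55 q [-0.468  0.18   1.444  0.002  1.52   0.884] F [-0.11 -0.31  0.05] M [-0.041 -0.009  0.039] gap 0.0855
lin [ 3.31  0.98 14.69] rot [-0.15  0.04  0.05]
```

step_arm --linear '[[2,0.6,1],[3.3,1,4],[3.3,1,6],[3.3,1,8],[3.3,1,10],[3.3,1,11.5],[3.3,1,13],[3.3,1,14],[3.3,1,14.7],[3.3,1,14.7]]' --rot '[[0,0,0],[0,0,0],[0,0,0],[0,0,0],[0,0,0],[0,0,0],[0,0,0],[0,0,0],[0,0,0],[0,0,0]]' --grip '[1,1,1,1,1,1,1,1,1,1]'

```text
t: 2.65
eef_pos: [0.537, -0.1787, 0.1794]
tool_rot: [-3.119, -0.341, 0.005]
wrist_force: [-0.8, -0.7, -0.1]
finger_gap: 0.0855
```

```bash
python3 - <<'E'
from h import *;from station import bot,imaging
plan(bot.observe(),[.538,-.178,.181],np.radians(12.5))
c=imaging.capture("wrist");s=imaging.capture("scene");cv2.imwrite("pics/w2.png",np.hstack([cv2.resize(c["img"][150:,:],(560,270)),cv2.resize(s["img"][170:320,190:340],(270,270))])[:,:,::-1])
E
```

```text
t2.65 P [ 0.537  -0.1787  0.1794] yaw 12.5 q [-0.445  0.313  1.634  0.002  1.2    0.907] F [-0.77 -0.74 -0.1 ] M [ 0.003 -0.032  0.013] gap 0.0855
lin [ 0.11 -0.05 -0.16] rot [-0.24  0.17 -0.01]
```

View pics/w2.png

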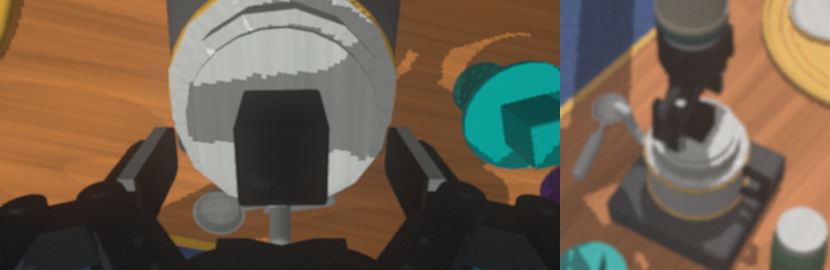

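The grip at (282,150) sits centred between the open pads at (150,165) and (412,165). Closing now.

step_arm --linear '[[0.1,0,-0.1],[0.1,0,-0.1],[0.1,0,-0.1],[0.1,0,-0.1],[0.1,0,-0.1],[0.1,0,-0.1],[0.1,0,-0.1],[0.1,0,-0.1],[0.1,0,-0.1],[0.1,0,-0.1]]' --rot '[[0,0,0],[0,0,0],[0,0,0],[0,0,0],[0,0,0],[0,0,0],[0,0,0],[0,0,0],[0,0,0],[0,0,0]]' --grip '[0.6,0.4,0.3,0.2,0.2,0.2,0.2,0.2,0.2,0.2]' --force 60

```text
t: 3.58
eef_pos: [0.5396, -0.1787, 0.1831]
tool_rot: [-3.121, -0.342, -0.001]
wrist_force: [-0.8, 0.5, 6.3]
finger_gap: 0.033
```

```bash
python3 -c "
from h import *;from station import bot
plan(bot.observe(),[.538,-.178,.181],np.radians(12.5))"
```

```text
t3.58 P [ 0.5396 -0.1787  0.1831] yaw 12.52 q [-0.443  0.311  1.627  0.002  1.204  0.908] F [-0.77  0.53  6.25] M [0.15  0.056 0.026] gap 0.033
lin [-0.14 -0.1   0.21] rot [-0.08 -0.06  0.02]
```

step_arm --linear '[[0,0,-0.1],[0,0,-0.1],[0,0,-0.1],[0,0,-0.1],[0,0,-0.1],[0,0,-0.1],[0,0,-0.1],[0,0,-0.1],[0,0,-0.1],[0,0,-0.1]]' --rot '[[0,0,-3],[0,0,-7],[0,0,-11],[0,0,-15],[0,0,-19],[0,0,-23],[0,0,-27],[0,0,-31],[0,0,-35],[0,0,-35]]' --grip '[0.2,0.2,0.2,0.2,0.2,0.2,0.2,0.2,0.2,0.2]'

```text
t: 4.42
eef_pos: [0.539, -0.1786, 0.1831]
tool_rot: [-2.872, -1.267, 0.0]
wrist_force: [0.7, -0.8, -2.3]
finger_gap: 0.0331
```

```bash
python3 -c "
from h import *;from station import bot
plan(bot.observe(),[.538,-.178,.181],np.radians(12.5+60))"
```

```text
t4.42 P [ 0.539  -0.1786  0.1831] yaw 47.59 q [-0.443  0.311  1.626  0.002  1.206  0.296] F [ 0.69 -0.81 -2.33] M [-0.053 -0.072  0.076] gap 0.0331
lin [-0.02 -0.12  0.21] rot [ -0.11  -0.07 -24.91]
```

step_arm --linear '[[0,0,0],[0,0,0],[0,0,0],[0,0,0],[0,0,0],[0,0,0],[0,0,0],[0,0,0],[0,0,0],[0,0,0]]' --rot '[[0,0,-3],[0,0,-6],[0,0,-9],[0,0,-12],[0,0,-15],[0,0,-18],[0,0,-21],[0,0,-24],[0,0,-27],[0,0,-30]]' --grip '[0.2,0.2,0.2,0.2,0.2,0.2,0.2,0.2,0.2,0.2]'

```text
t: 5.25
eef_pos: [0.5386, -0.1792, 0.1831]
tool_rot: [-2.447, -1.967, 0.001]
wrist_force: [-1.3, -2.6, 1.0]
finger_gap: 0.0329
```

```bash
python3 -c "
from h import *;from station import bot
plan(bot.observe(),[.538,-.178,.181],np.radians(12.5+60))"
```

```text
t5.25 P [ 0.5386 -0.1792  0.1831] yaw 77.6 q [-0.444  0.311  1.627  0.     1.206 -0.227] F [-1.28 -2.62  1.04] M [-0.344  0.145 -0.228] gap 0.0329
lin [ 0.1  -0.09  0.21] rot [-0.12 -0.02  5.1 ]
```

step_arm --linear '[[0,0,0],[0,0,0],[0,0,0],[0,0,0],[0,0,0],[0,0,0],[0,0,0],[0,0,0],[0,0,0],[0,0,0]]' --rot '[[0,0,-2],[0,0,-4],[0,0,-6],[0,0,-8],[0,0,-10],[0,0,-12],[0,0,-14],[0,0,-16],[0,0,-18],[0,0,-20]]' --grip '[0.2,0.2,0.2,0.2,0.2,0.2,0.2,0.2,0.2,0.2]'

```text
t: 6.08
eef_pos: [0.5386, -0.1793, 0.1831]
tool_rot: [-2.069, -2.362, 0.001]
wrist_force: [0.2, -0.2, 1.1]
finger_gap: 0.0334
```

```bash
python3 -c "
from h import *;from station import bot
plan(bot.observe(),[.538,-.178,.181],np.radians(12.5+60))"
```

```text
t6.08 P [ 0.5386 -0.1793  0.1831] yaw 97.57 q [-0.444  0.311  1.627 -0.     1.206 -0.576] F [ 0.16 -0.24  1.11] M [-0.07   0.022 -0.104] gap 0.0334
lin [ 0.14 -0.04  0.21] rot [-0.11 -0.03 25.07]
```

The moment rose to 0.23 and then fell, so the catch has probably been passed. I continue in smaller steps.

step_arm --linear '[[0,0,0],[0,0,0],[0,0,0],[0,0,0],[0,0,0],[0,0,0],[0,0,0],[0,0,0],[0,0,0],[0,0,0]]' --rot '[[0,0,-2],[0,0,-4],[0,0,-6],[0,0,-8],[0,0,-10],[0,0,-12],[0,0,-14],[0,0,-16],[0,0,-18],[0,0,-20]]' --grip '[0.2,0.2,0.2,0.2,0.2,0.2,0.2,0.2,0.2,0.2]'

```text
t: 6.92
eef_pos: [0.5385, -0.1793, 0.1831]
tool_rot: [-1.628, -2.685, 0.001]
wrist_force: [0.6, 0.5, 1.6]
finger_gap: 0.033
```

```bash
python3 -c "
from h import *;from station import bot
plan(bot.observe(),[.538,-.178,.181],np.radians(12.5+60))"
```

```text
t6.92 P [ 0.5385 -0.1793  0.1831] yaw 117.55 q [-0.444  0.311  1.627 -0.     1.206 -0.924] F [0.56 0.5  1.58] M [-0.066 -0.005 -0.11 ] gap 0.033
lin [0.14 0.02 0.21] rot [-0.12 -0.05 45.05]
```

Turned 105°. Continuing with 1° per row.

step_arm --linear '[[0,0,0],[0,0,0],[0,0,0],[0,0,0],[0,0,0],[0,0,0],[0,0,0],[0,0,0],[0,0,0],[0,0,0]]' --rot '[[0,0,-1],[0,0,-2],[0,0,-3],[0,0,-4],[0,0,-5],[0,0,-6],[0,0,-7],[0,0,-8],[0,0,-9],[0,0,-10]]' --grip '[0.2,0.2,0.2,0.2,0.2,0.2,0.2,0.2,0.2,0.2]'

```text
t: 7.75
eef_pos: [0.5382, -0.1793, 0.1832]
tool_rot: [-1.392, -2.814, -0.0]
wrist_force: [2.8, -8.9, -1.3]
finger_gap: 0.0331
```

```bash
python3 -c "
from h import *;from station import bot
plan(bot.observe(),[.538,-.178,.181],np.radians(12.5+60))"
```

```text
t7.75 P [ 0.5382 -0.1793  0.1832] yaw 127.36 q [-0.444  0.311  1.627  0.     1.207 -1.097] F [ 2.77 -8.94 -1.33] M [-0.881 -0.466 -1.353] gap 0.0331
lin [0.12 0.06 0.22] rot [-0.11 -0.1  54.86]
```

A moment of 1.35 N m is well above the catch's range, and at about 115° this is the solid stop. I back off 2° to unload it, then lift.

step_arm --linear '[[0,0,0],[0,0,0],[0,0,-0.2],[0,0,-0.4],[0,0,-0.6],[0,0,-0.8],[0,0,-1],[0,0,-1.2],[0,0,-1.5],[0,0,-1.5]]' --rot '[[0,0,1],[0,0,2],[0,0,2],[0,0,2],[0,0,2],[0,0,2],[0,0,2],[0,0,2],[0,0,2],[0,0,2]]' --grip '[0.2,0.2,0.2,0.2,0.2,0.2,0.2,0.2,0.2,0.2]'

```text
t: 8.58
eef_pos: [0.5386, -0.1795, 0.1991]
tool_rot: [-1.441, -2.79, -0.0]
wrist_force: [-0.5, -0.9, -2.2]
finger_gap: 0.0332
```

```bash
python3 -c "
from h import *;from station import bot
plan(bot.observe(),[.538,-.178,.181],np.radians(12.5+60))"
```

```text
t8.58 P [ 0.5386 -0.1795  0.1991] yaw 125.38 q [-0.444  0.298  1.603  0.     1.242 -1.062] F [-0.5  -0.93 -2.21] M [-0.215 -0.046 -0.044] gap 0.0332
lin [0.16 0.04 1.81] rot [-5.000e-02 -5.000e-02  5.288e+01]
```

step_arm --linear '[[0,0,-1],[0,0,-2.2],[0,0,-3.5],[0,0,-5],[0,0,-6.5],[0,0,-8],[0,0,-9.5],[0,0,-11],[0,0,-12],[0,0,-12]]' --rot '[[0,0,0],[0,0,0],[0,0,0],[0,0,0],[0,0,0],[0,0,0],[0,0,0],[0,0,0],[0,0,0],[0,0,0]]' --grip '[0.2,0.2,0.2,0.2,0.2,0.2,0.2,0.2,0.2,0.2]'

```text
t: 9.42
eef_pos: [0.5396, -0.1798, 0.3225]
tool_rot: [1.439, 2.788, 0.001]
wrist_force: [0.2, 0.4, -3.4]
finger_gap: 0.0328
```

```bash
python3 - <<'E'
from h import *;from station import bot,imaging
s=imaging.capture("scene");t=imaging.capture("top");cv2.imwrite("pics/lift.png",np.hstack([s["img"][60:360,100:460],cv2.resize(t["img"][120:270,110:360],(440,300))[:,:]])[:,:,::-1])
plan(bot.observe(),[.480,.188,.31],np.radians(125.4))
hsv=cv2.cvtColor(s["img"],cv2.COLOR_RGB2HSV)
m=np.zeros(hsv.shape[:2],np.uint8);q=np.s_[152:200,312:368];m[q]=(hsv[q][...,1]<80)*255
c=max(cv2.findContours(m,0,2)[0],key=cv2.contourArea);e=cv2.fitEllipse(cv2.convexHull(c));print("dish scene",e,onz(s,*e[0],.015))
t0=pickle.load(open("cap0.pkl","rb"))["top"]
print(tri([ray(t0,191.6,218.6),ray(s,*e[0])]), onz(t0,191.6,218.6,.015), [onz(t0,u,v,.015).round(4) for u,v in((191.6-20.5,218.6),(191.6+20.5,218.6),(191.6,218.6-20.5),(191.6,239.1))])
pickle.dump([s,t],open("l.pkl","wb"))
E
```

```text
t9.52 P [ 0.5386 -0.1795  0.3194] yaw 125.39 q [-0.444  0.235  1.392  0.     1.515 -1.062] F [-0.97 -0.2  -3.5 ] M [ 0.029 -0.004 -0.024] gap 0.033
lin [33.35 16.51  0.98] rot [-0.   -0.05 -0.01]
dish scene ((340.1694641113281, 174.61766052246094), (34.81822967529297, 46.89215087890625), 97.26921844482422) [0.48326179 0.18919666 0.015     ]
[0.48287039 0.18992461 0.01412028] [0.482811   0.18974337 0.015     ] [array([0.4841, 0.2507, 0.015 ]), array([0.4815, 0.1288, 0.015 ]), array([0.5443, 0.1898, 0.015 ]), array([0.422 , 0.1896, 0.015 ])]
```

View pics/lift.png

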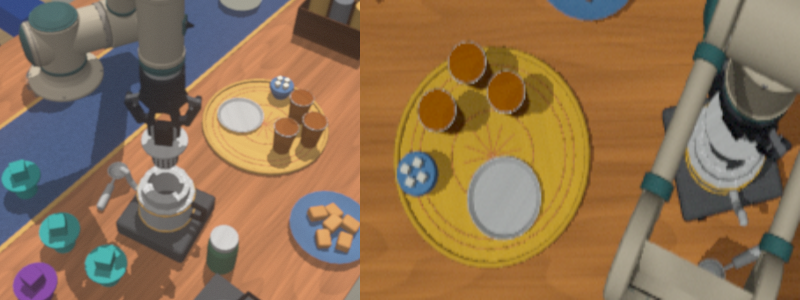

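The scene view at (165,145) shows the infuser clear of the brewer and hanging upright. The dish at top-crop (505,198) is undisturbed, and both views put it at (0.483, 0.190). Moving across in two calls.

step_arm --linear '[[0.7,0.3,0],[2,1,0],[4,2,0],[6,3,0],[8,4,0],[10,5,0],[12,6.1,0],[14,7.1,0],[16,8.1,0],[18,9.1,0]]' --rot '[[0,0,0],[0,0,0],[0,0,0],[0,0,0],[0,0,0],[0,0,0],[0,0,0],[0,0,0],[0,0,0],[0,0,0]]' --grip '[0.2,0.2,0.2,0.2,0.2,0.2,0.2,0.2,0.2,0.2]'

```text
t: 10.35
eef_pos: [0.5069, 0.0225, 0.3188]
tool_rot: [-1.439, -2.789, -0.001]
wrist_force: [-0.2, -0.0, -2.3]
finger_gap: 0.0332
```

```bash
python3 -c "
from h import *;from station import bot
plan(bot.observe(),[.483,.190,.28],np.radians(125.4))"
```

```text
t10.35 P [0.5069 0.0225 0.3188] yaw 125.43 q [-0.094  0.142  1.513  0.002  1.49  -0.713] F [-0.18 -0.05 -2.34] M [ 0.005 -0.025  0.038] gap 0.0332
lin [15.02  7.77  3.92] rot [-0.07 -0.18  0.03]
```

step_arm --linear '[[2,1,0],[4,2,0.5],[6,3.1,1],[8,4.1,1.5],[10,5.2,2],[12,6.2,2.8],[13.5,7,3.5],[14.6,7.6,3.9],[15,7.8,3.9],[15,7.8,3.9]]' --rot '[[0,0,0],[0,0,0],[0,0,0],[0,0,0],[0,0,0],[0,0,0],[0,0,0],[0,0,0],[0,0,0],[0,0,0]]' --grip '[0.2,0.2,0.2,0.2,0.2,0.2,0.2,0.2,0.2,0.2]'

```text
t: 11.18
eef_pos: [0.4825, 0.1911, 0.2798]
tool_rot: [-1.435, -2.79, 0.0]
wrist_force: [0.9, -0.0, -3.1]
finger_gap: 0.0328
```

```bash
python3 -c "
from h import *;from station import bot
plan(bot.observe(),[.483,.190,.12],np.radians(125.4))"
```

```text
t11.18 P [0.4825 0.1911 0.2798] yaw 125.55 q [ 0.241  0.177  1.565  0.003  1.404 -0.38 ] F [ 0.95 -0.04 -3.12] M [-0.041 -0.034 -0.046] gap 0.0328
lin [-1.700e-01  1.000e-02  1.598e+01] rot [-0.13 -0.22  0.15]
```

step_arm --linear '[[-0.1,0,1.5],[-0.1,0,3.5],[-0.1,0,6],[-0.1,0,8.5],[-0.1,0,11],[-0.1,0,13],[-0.1,0,14.5],[-0.1,0,15.5],[-0.1,0,16],[-0.1,0,16]]' --rot '[[0,0,0],[0,0,0],[0,0,0],[0,0,0],[0,0,0],[0,0,0],[0,0,0],[0,0,0],[0,0,0],[0,0,0]]' --grip '[0.2,0.2,0.2,0.2,0.2,0.2,0.2,0.2,0.2,0.2]'

```text
t: 12.02
eef_pos: [0.4824, 0.1899, 0.1193]
tool_rot: [-1.436, -2.788, 0.002]
wrist_force: [0.3, 0.4, -3.3]
finger_gap: 0.033
```

```bash
python3 - <<'E'
from h import *;from station import bot,imaging
s=imaging.capture("scene");w=imaging.capture("wrist");plan(bot.observe(),[.483,.190,.1],np.radians(125.4))
cv2.imwrite("pics/pre.png",np.hstack([cv2.resize(s["img"][110:240,280:440],(480,390)),cv2.resize(w["img"],(320,240))[:240] if 0 else cv2.copyMakeBorder(cv2.resize(w["img"],(320,240)),0,150,0,0,0)])[:,:,::-1])
E
```

```text
t12.12 P [0.4833 0.1904 0.1206] yaw 125.53 q [ 0.24   0.303  1.817  0.003  1.023 -0.382] F [ 0.55 -0.83 -2.7 ] M [ 0.013 -0.033  0.015] gap 0.0329
lin [-0.02 -0.05  2.06] rot [-0.04 -0.17  0.13]
```

View pics/pre.png

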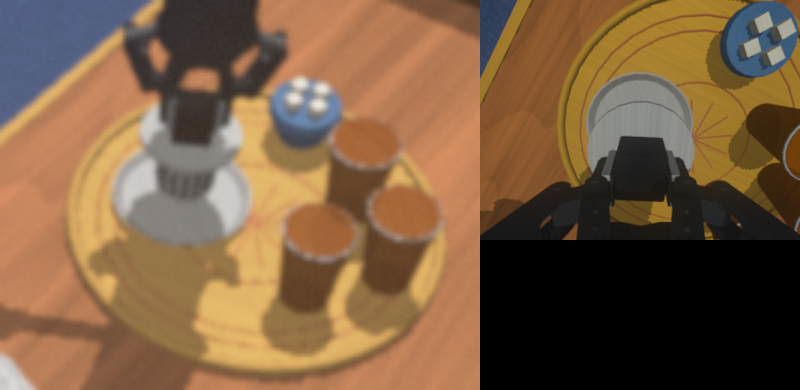

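The infuser hangs over the middle of the dish, with the basket at (185,180) and the dish at (182,195). Lowering slowly.

step_arm --linear '[[0,0,0.4],[0,0,0.8],[0,0,1.1],[0,0,1.4],[0,0,1.6],[0,0,1.7],[0,0,1.8],[0,0,1.9],[0,0,2],[0,0,2]]' --rot '[[0,0,0],[0,0,0],[0,0,0],[0,0,0],[0,0,0],[0,0,0],[0,0,0],[0,0,0],[0,0,0],[0,0,0]]' --grip '[0.2,0.2,0.2,0.2,0.2,0.2,0.2,0.2,0.2,0.2]'

```text
t: 12.95
eef_pos: [0.4832, 0.1905, 0.1005]
tool_rot: [-1.436, -2.79, -0.001]
wrist_force: [-1.0, -0.3, -3.0]
finger_gap: 0.0333
```

step_arm --linear '[[0,0,0.05],[0,0,0.1],[0,0,0.15],[0,0,0.15],[0,0,0.15],[0,0,0.15],[0,0,0.15],[0,0,0.15],[0,0,0.15],[0,0,0.15]]' --rot '[[0,0,0],[0,0,0],[0,0,0],[0,0,0],[0,0,0],[0,0,0],[0,0,0],[0,0,0],[0,0,0],[0,0,0]]' --grip '[0.2,0.2,0.2,0.2,0.2,0.2,0.2,0.2,0.2,0.2]'

```text
t: 13.78
eef_pos: [0.4832, 0.1905, 0.099]
tool_rot: [-1.436, -2.79, -0.001]
wrist_force: [0.2, -0.6, -3.2]
finger_gap: 0.0331
```

step_arm --linear '[[0,0,0.05],[0,0,0.1],[0,0,0.15],[0,0,0.15],[0,0,0.15],[0,0,0.15],[0,0,0.15],[0,0,0.15],[0,0,0.15],[0,0,0.15]]' --rot '[[0,0,0],[0,0,0],[0,0,0],[0,0,0],[0,0,0],[0,0,0],[0,0,0],[0,0,0],[0,0,0],[0,0,0]]' --grip '[0.2,0.2,0.2,0.2,0.2,0.2,0.2,0.2,0.2,0.2]'

```text
t: 14.62
eef_pos: [0.4833, 0.1906, 0.0983]
tool_rot: [-1.436, -2.791, -0.002]
wrist_force: [-2.1, 0.6, 6.3]
finger_gap: 0.0332
```

Contact is felt: the vertical force went from −3 to +6 N. Releasing by opening the fingers gradually.

step_arm --linear '[[0,0,0],[0,0,0],[0,0,0],[0,0,0],[0,0,0],[0,0,0],[0,0,0],[0,0,0],[0,0,0],[0,0,0]]' --rot '[[0,0,0],[0,0,0],[0,0,0],[0,0,0],[0,0,0],[0,0,0],[0,0,0],[0,0,0],[0,0,0],[0,0,0]]' --grip '[0.2,0.35,0.4,0.45,0.5,0.6,0.7,0.8,0.9,0.9]' --force 20

```text
t: 15.45
eef_pos: [0.4833, 0.1906, 0.0983]
tool_rot: [-1.436, -2.791, -0.002]
wrist_force: [0.2, -0.1, 0.5]
finger_gap: 0.0766
```

step_arm --linear '[[0,0,0],[0,0,-0.5],[0,0,-1.5],[0,0,-3],[0,0,-5],[0,0,-7.5],[0,0,-10],[0,0,-13],[0,0,-16],[0,0,-17]]' --rot '[[0,0,0],[0,0,0],[0,0,0],[0,0,0],[0,0,0],[0,0,0],[0,0,0],[0,0,0],[0,0,0],[0,0,0]]' --grip '[0.9,0.9,0.9,0.9,0.9,0.9,0.9,0.9,0.9,0.9]'

```text
t: 16.28
eef_pos: [0.4856, 0.1907, 0.274]
tool_rot: [1.436, 2.79, 0.011]
wrist_force: [0.0, 0.7, 0.8]
finger_gap: 0.0772
```

```bash
python3 - <<'E'
from h import *;from station import bot,imaging
s=imaging.capture("scene");w=imaging.capture("wrist");plan(bot.observe(),[.483,.190,.1],np.radians(125.4))
cv2.imwrite("pics/post.png",np.hstack([cv2.resize(s["img"][110:360,200:440],(400,417)),cv2.copyMakeBorder(cv2.resize(w["img"],(400,300)),0,117,0,0,0)])[:,:,::-1])
d=pickle.load(open("cap0.pkl","rb"))["scene"]["img"]
df=(cv2.absdiff(d,s["img"]).max(2)>50).astype(np.uint8)*255
df=cv2.morphologyEx(df,cv2.MORPH_OPEN,np.ones((3,3)))
n,_,st,_=cv2.connectedComponentsWithStats(df);print(st[1:][st[1:,4]>20])
E
```

```text
t16.38 P [0.4849 0.1906 0.2713] yaw 125.53 q [ 0.239  0.18   1.582  0.003  1.375 -0.382] F [ 0.49  0.39 -1.15] M [-0.016 -0.074  0.043] gap 0.0769
lin [ 0.06 -0.29 17.13] rot [ 0.32 -0.04  0.13]
[[ 184    0   38   77 1218]
 [ 143    3   35   22  226]
 [ 149   15   32   35  676]
 [ 325   31   65   72 2180]
 [ 163   51   18   21  196]
 [ 121   72    9   18  106]
 [ 197   81   24   23  252]
 [ 162   87   22   25  355]
 [ 221  101   11   11   77]
 [ 121  103   18   25  254]
 [ 212  108   29   44  831]
 [ 183  111    4   14   48]
 [ 203  124    5   15   55]
 [ 129  131    9   15   95]
 [ 123  143    9   11   66]
 [ 327  145   33   23  460]
 [ 125  158    7   10   54]
 [ 324  170   31   22  511]
 [ 323  209   35   19  358]
 [ 187  212   80   32 1208]
 [ 288  213   54   73 1614]
 [ 256  224   21   23  299]
 [ 130  233   10   13   52]
 [ 248  234    7   11   57]
 [ 268  239   16   15  124]
 [  89  240   92   96 2419]
 [ 216  242   19   13  106]]
```

View pics/post.png

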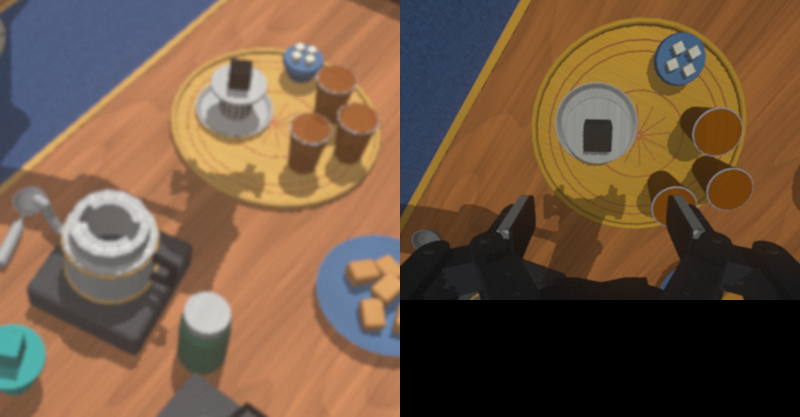

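The infuser stands upright and centred in the dish at (240,95). The brewer is open and empty at (110,225). The glasses, bowl, caddy and spoon are where they were, and the gripper is clear. Handing in.

```bash
python3 -c "
from station import hand_in;print(hand_in())"
```

```text
the job is handed in; nothing more can be done
None
```

The infuser is out of the tea maker and standing upright in the drip dish, with the gripper open and clear. I handed the job in at about 16 s.

- **Unlocking:** I turned the grip anticlockwise. The turning moment rose to 0.23 N m at about 65° and then dropped, which I took as the catch. At about 115° it reached 1.35 N m, the solid stop. I backed off 2° and lifted; the force on the wrist was about 3 N, roughly the infuser's own weight.
- **Placing:** I lowered it over the dish at (0.483, 0.190), where both cameras agreed to within 1 mm. Contact showed as a rise of about 9 N, and I then opened the fingers gradually and moved straight up.
- **Last checks:** By eye, the final scene and wrist pictures show the infuser upright in the dish, the tea maker empty, and the glasses, bowl, caddy and spoon apparently in place. An automatic before/after picture comparison flagged many patches, including around the tray and caddy. I put these down to the arm and its shadows, but did not measure the other objects one by one.

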